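# Latch the sample case tight

## Robot

A 6-joint arm with a two-finger parallel gripper is mounted at the origin on a cart in front of the work surface, level with it; the furniture and walls round the work are solid. World frame = base frame: x ahead of the robot, y to its left, z up, the work surface at z = 0. Lengths are in mm, angles in rad, forces in N, time in s.
With the tool pointing down it reaches from about 350 to 775 mm from the base axis. Payload 5.5 kg.
Tool frame: the origin (TCP) lies midway between the tips of the shut fingers; the grasp point (between the pads) lies 19 mm behind it; z points along the fingers, y is the line along which they close (so a half turn about z gives the same grasp; the last joint's range is limited). The gripper opens to 85 mm and grips with 20 to 120 N. Pads are 22 mm wide; open, the fingers measure 114 mm over their backs; the gripper's body (76 mm by 85 mm) begins 54 mm behind the grasp point. The pads swing forward as they close: fully open they stand 13 mm farther back than shut.
Start: joints at [-1.332, 0.313, 0.046, 1.304, 0, 1.431], TCP at [212.637, -534.282, 231.323] pointing down, gripper open.
Joint ranges: [-2.76, 2.76], [-0.86, 1.69], [-1.03, 1.26], [-2.2, 2.34], [-1.47, 1.5], [-3.14, 3.14]. Speed limits (rad/s): [2.57, 2.57, 3.14, 3.14, 3.14, 3.14].

## Interface

Orientations are given as a unit quaternion [w, x, y, z].
In Python, from bench import read_state, viewer, ticket gives the robot as it stands.
- The arm moves only by the tool servo_tool, never from a script. Its argument "moves" is a list of rows, each an object of numbers: "dx", "dy", "dz": the shift along the tool's x, y, z in m; "ax", "ay", "az": the turn, a rotation vector about the tool's x, y, z in degrees; "hand": the closure, from -1 (fully open) to 1 (shut). A call has 1 to 10 rows; each row shifts and turns the commanded pose from where the row before left it, along the tool's axes as they then stand; what a row does not reach is not made up. A row lasts 1/10 s, in which the tool goes at most 50 mm and 8.59 degrees, less where a joint would pass 70% of its speed; a pose out of reach is approached as far as the arm can. A call with a gripper value outside its range is refused whole. The fingers move at their own pace and stop on an object; "squeeze" is the grip in N (left out, the last holds). Time passes only in rows, so rows that do not move let the fingers close. It gives the time, the measured TCP pose, the force, the opening and the grip force at its end, in the units of the state.
- read_state(): the state, without advancing time (a new reading comes with each control period).
- viewer.read_camera(name): name is "side" or "top" or "wrist"; returns a dict with "color" (400x640x3 uint8, blue, green, red), "intrinsics" (3x3 intrinsics, pixels), "R" (3x3) and "t" (3): a world point X has camera coordinates R X + t. Camera axes: x right, y down, z forward; pixel columns grow to the right and rows downward; lengths in mm; the calibration is good to about 2 mm. A picture is of the moment at which its call begins. There is no depth.
- ticket.sign_off(): hands the job in; it is judged then, once.
The state is a dict: "time": time; "qpos": joint angles; "qd": joint speeds; "joint_torque": joint torques, N m; "tcp_pos": TCP position; "ee_rot": TCP orientation; "contact_force": force on the tool from outside, world axes, zero at the start; "wrist_torque": the same for the moment, N m; "finger_gap": opening from 0.0 (shut) to 1.0 (fully open); "grip_force": force on a finger pad.
Only numpy, scipy, OpenCV 4.12 (cv2) and the standard library are available. Lean on these libraries where they do the work, as an engineer would, in place of code of your own. Each camera call takes 0.05 s, during which the arm holds its last target. There are 200 camera calls.

## Task

Shut the grey sample case tight: close its lid and press it onto the rubber gasket with the gripper until you feel it seat (about 17 N for half a second), swing the latch's wire loop over so that its cross bar hooks behind the lip of the keeper on the lid, then press the latch lever down and firmly home against its rubber buffer (again about 17 N), so that it holds the lid tight, and let go. Never push on the case or its parts with more than about 22 N, and leave the things beside it where they are.

Things in the scene. Friction and masses are not known exactly. Their poses are not given: they have to be found in the camera images.
- case: the grey sample case, 120 mm deep (its x), 200 mm wide (its y), standing firmly on the bench with its latch side towards the robot; origin at the centre of its underside, +x from the latch side to the hinge side, z up. Body rim 110 mm above the bench; front face 60 mm before the origin. The shut lid's top is 145 mm above the bench. Vials stand in a rack inside. The case does not slide
- case_lid (a joint): angle of the lid (rad), hinged along the case's y at the back, 66 mm behind the case's origin and 111 mm up; starts at 0.35 to 0.72, 0 is pulled tight. It stays where left and moves with under 5 N until it meets the gasket, somewhere between 0.07 and 0.024 (differs from case to case, to be felt); that resists with about 18 N at once, then 7 N more per mm, so only the latch can pull it tight
- lid_top: the lid's flat top; origin on its surface, in the middle of its width, 12 mm behind its front edge: where to push it shut and seat it; its axes turn with the lid (z out of the lid). The lid is 34 mm thick, and this point lies 114 mm before the hinge axis
- keeper (a point): centre of the seat in the J-shaped steel keeper (26 mm wide) on the middle of the lid's front: where the loop's cross bar lies when hooked; its axes are the lid's (= the case's when shut). The seat's floor is 2.5 mm below; the 3 mm thick upturned lip stands towards the robot, its inner face 4 mm before and its top 3.5 mm above this point; behind it the strike plate is 4.5 mm away
- loop_bar (a point): middle of the cross bar (5 mm thick, 45 mm long, along the case's y) of the latch's steel wire loop. The loop, 58 mm long, side wires 20 mm either side of the middle, swings freely on a pin 14 mm out from the lever's pivot, on the handle side. It starts fallen outward on the raised lever; tipped past upright it rests on the lid's front, above the keeper, and sinks behind the lip as the lever comes down
- lever (a joint): angle of the latch lever (rad), pivoted along the case's y: 1.57 level, pointing to the robot; starts raised at 1.95 to 2.35 (stop at 2.45). Home, hanging at the case front, is where it bottoms on its rubber buffer, between 0.085 and -0.085 (set differently on each case, to be felt). Hooked, it begins to pull between 1.1 and 0.6, hardest near 0.5 (up to 14 N at lever_plate), springs back if let go there; dead centre is at 0.15
- latch_pivot (a point): the lever's pivot, fixed on the case: 13.5 mm before the case's front face, 74 mm above the bench, in the middle
- lever_plate: the lever's steel handle plate, 30 mm wide; origin on its outer face (upper face when level), where to press, 44 mm from the pivot along the lever and 6.5 mm off the line through the pivot; the plate reaches 58 mm from the pivot and its last 8 mm turn outward by about 4 mm. Axes = the case's when lever is 0: -x out of the outer face, z towards the pivot
- septa_jar: small jar with screw lid, 45 mm across, 45 mm high, to the right of the case; origin at its underside
- liner_box: small carton 52 x 88 x 30 mm, to the right of the case; origin at its underside
- marker: marker pen, 17 x 128 x 19 mm, lying to the left of the case; origin at its underside. Farther left the instrument's open oven door stands upright over the bench, fixed, its top 0.44 m up, its free edge at x 0.38, y 0.16, running back to x 0.71, y 0.34: pass above it or keep right of it; its display panel behind the case begins at x 0.71, above 0.3 m

How it is judged (in metres and radians):
On the way, in this order (a step that is already met when the one before it is completed fails the run):
1. the lid is down and pressed onto its gasket with at least 12 N (value of joint case_lid below 0.1 rad and contact force between the fingers and lid_top above 12 N), for 0.2 s.
2. the cross bar of the loop is behind the keeper's lip (x of loop_bar in the frame of keeper between -0.0035 and 0.004 m and z of loop_bar in the frame of keeper below 0.003 m), for 0.1 s.
3. the lever is past centre, pressed home with at least 12 N, and the lid tight (value of joint lever below 0.12 rad and value of joint case_lid below 0.014 rad and contact force between the fingers and lever_plate above 12 N), for 0.2 s.
At the end, for the whole second after the job is handed in: lever left home on its buffer, past dead centre (below 0.12 rad), lid pulled tight on the gasket (within 0.014 rad of shut), loop bar in the keeper; jar, carton and marker not moved more than 15 mm (all of step 2 and value of joint lever below 0.12 rad and value of joint case_lid below 0.014 rad); the robot touches nothing.
It fails at once if the case or one of its parts is pressed with more than 25 N (contact force between any of the fingers, the arm and case above 25 N).
It fails at once if a bystander is moved more than 15 mm (distance of any of septa_jar, liner_box, marker from where it was at the start of the episode above 0.015 m).
It also fails if it takes over 72 s, if anything falls off the work surface, if the arm or the gripper's body presses on something with over 40 N, if the wrist force passes 120 N, or if a joint passes its speed limit or range.

## Working session

There is one attempt and no reset: what is moved stays moved. The work goes in short steps, Python scripts to look and compute and a tool call to move; the robot and the scene stay as the last step left them, time stands still between calls to the robot, and variables do not carry over. Pictures are saved under pics/ and viewed, at most 10 in all, crops included, and the job is handed in when it is done.

Besides the shell and the picture viewer there is one more tool, called after ">>>" as name(argument=value, ...) on one line, values as JSON. servo_tool: Moves the arm, as the interface text tells. Its arguments: {"type":"object","properties":{"moves":{"type":"array","items":{"type":"object","properties":{"dx":{"type":"number"},"dy":{"type":"number"},"dz":{"type":"number"},"ax":{"type":"number"},"ay":{"type":"number"},"az":{"type":"number"},"hand":{"type":"number"}}}},"squeeze":{"type":"number"}},"required":["moves"]}

```bash
mkdir -p pics; ls
python3 - <<'E'
from bench import read_state, viewer
import cv2,numpy as np
s=read_state(); print(s)
for n in("side","top"):
    c=viewer.read_camera(n); cv2.imwrite(f"pics/{n}0.png",c["color"]); print(n,c["intrinsics"].tolist(),c["R"].tolist(),c["t"].tolist())
E
```

```text
pics
{'time': 0.0, 'qpos': array([-1.33157813e+00,  3.14009398e-01,  4.49710258e-02,  1.30357625e+00,
       -6.08847625e-06,  1.43120473e+00]), 'qd': array([ 4.60786148e-05, -1.48378779e-04, -8.81578334e-04, -4.31483830e-05,
        1.23045228e-03,  7.25655571e-04]), 'joint_torque': array([-2.08617882e-05, -4.80629468e+01,  2.98530793e+01,  1.95991178e-02,
       -3.57660099e-05,  1.30062936e-06]), 'tcp_pos': array([ 212.51660134, -533.74279539,  230.40048435]), 'ee_rot': array([-9.07870013e-04,  9.82116045e-01,  1.88274394e-01, -4.83094599e-05]), 'contact_force': array([-0.27771116, -0.40164882,  0.0932365 ]), 'wrist_torque': array([0.02702741, 0.02509594, 0.01097757]), 'grip_force': 0.0, 'finger_gap': 0.9996837612639026}
side [[463.2919365765564, 0.0, 326.2387688773922], [0.0, 463.2919365765564, 198.12519684284706], [0.0, 0.0, 1.0]] [[0.9997344184754661, -0.013538438174446337, 0.018649482762750545], [0.001656894905944208, -0.7649280374008222, -0.6441136175376179], [0.022985804636603255, 0.6439734530940875, -0.7647024548772451]] [-596.9410893885267, 29.804039475302893, 1051.409015050512]
top [[390.4036686408485, 0.0, 323.24683968969873], [0.0, 390.4036686408485, 197.7013911092586], [0.0, 0.0, 1.0]] [[0.34159753278433214, -0.9398440796233068, -0.0020570835364718872], [-0.902987040735778, -0.3275928778605238, -0.27802393896623806], [0.2606252671152582, 0.09682981138099372, -0.9605719430469647]] [-256.4902224307713, 567.266195389486, 813.1391264888014]
```

View pics/side0.png

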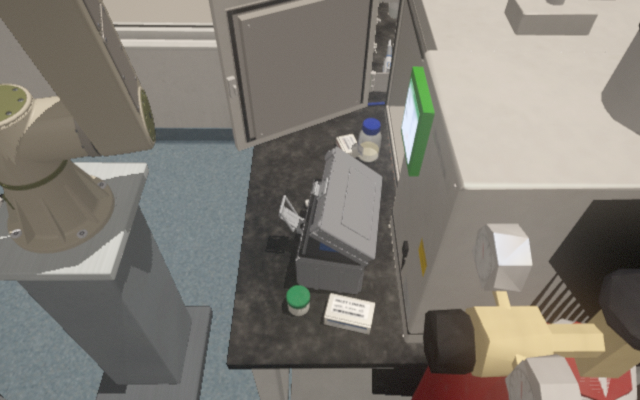

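View pics/top0.png

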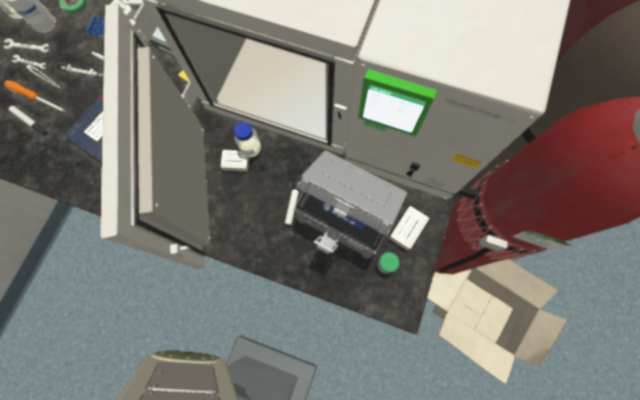

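The side view shows the case at about (340,220), its latch to the left near (290,212), the jar at (298,300) and the carton at (350,312). In the top view the case is at (345,200) and the latch at (326,243). I'll enlarge both views.

Run:
```python
import cv2,numpy as np
a=cv2.imread("pics/side0.png")[145:295,265:395]; b=cv2.imread("pics/top0.png")[145:265,280:415]
f=lambda i:cv2.resize(i,None,fx=4,fy=4,interpolation=cv2.INTER_CUBIC)
a=cv2.resize(a,(520-130,450),interpolation=cv2.INTER_CUBIC) # x3
b=cv2.resize(b,(405,360),interpolation=cv2.INTER_CUBIC) # x3
im=np.zeros((450,795,3),np.uint8); im[:,:390]=a; im[:360,390:]=b
cv2.imwrite("pics/crop0.png",im)
```

```text
(no output)
```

View pics/crop0.png

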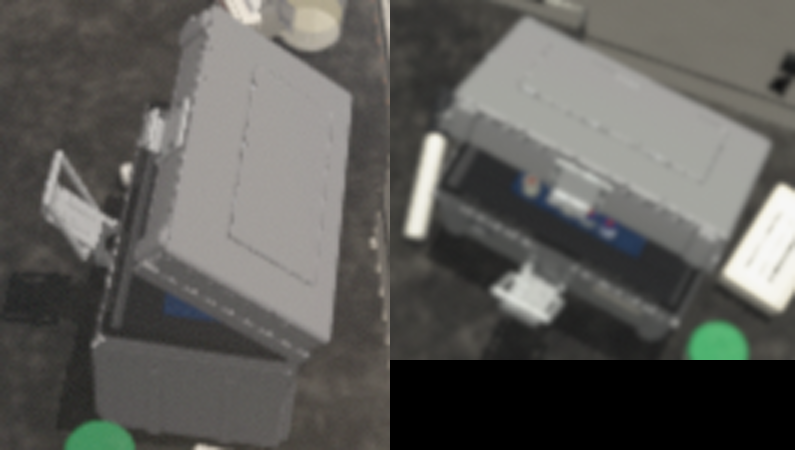

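The crops show the lid corners, the front rim corners and the loop bar ends clearly. I'll fit the case pose, lid angle and bar position to them.

```bash
cat > geo.py <<'E'
import numpy as np
from scipy.optimize import least_squares
K={"side":(np.array([[463.292,0,326.239],[0,463.292,198.125],[0,0,1]]),np.array([[0.9997344184754661,-0.013538438174446337,0.018649482762750545],[0.001656894905944208,-0.7649280374008222,-0.6441136175376179],[0.022985804636603255,0.6439734530940875,-0.7647024548772451]]),np.array([-596.9410893885267,29.804039475302893,1051.409015050512])),
"top":(np.array([[390.404,0,323.247],[0,390.404,197.701],[0,0,1]]),np.array([[0.34159753278433214,-0.9398440796233068,-0.0020570835364718872],[-0.902987040735778,-0.3275928778605238,-0.27802393896623806],[0.2606252671152582,0.09682981138099372,-0.9605719430469647]]),np.array([-256.4902224307713,567.266195389486,813.1391264888014]))}
def proj(n,X):
    k,R,t=K[n]; c=k@(R@np.asarray(X)+t); return c[:2]/c[2]
def w(case,p):
    x,y,a=case[:3]; c,s=np.cos(a),np.sin(a); return np.array([x+c*p[0]-s*p[1],y+s*p[0]+c*p[1],p[2]])
def lid(th,p): # p in case frame when shut
    dx,dz=p[0]-66,p[2]-111; c,s=np.cos(th),np.sin(th)  # opening raises front
    return np.array([66+c*dx+s*dz,p[1],111-s*dx+c*dz])
E
cat > fit.py <<'E'
from geo import *
L=[("side",(321.7,226.7),(-60,-100,145)),("side",(333.3,150),(-60,100,145)),("side",(381.7,176.7),(None,100,145)),("side",(374.3,258.3),(None,-100,145)),("side",(310.7,232.3),(-60,-100,111)),
("top",(325,151),(None,100,145)),("top",(406.7,193.3),(None,-100,145)),("top",(301.7,175.7),(-60,100,145)),("top",(390.7,224.3),(-60,-100,145))]
B=[("side",(297.7,260),(-60,-100,110)),("top",(295.7,208.3),(-60,100,110)),("top",(374,253.3),(-60,-100,110))]
G=[("side",(285,195.7),22.5),("side",(280,213.3),-22.5),("top",(315,242.3),22.5),("top",(332.7,252.3),-22.5)]
def res(v):
    r=[]
    for n,q,p in L: r.append(proj(n,w(v,lid(v[3],(v[4] if p[0] is None else p[0],)+p[1:])))-q)
    for n,q,p in B: r.append(proj(n,w(v,p))-q)
    for n,q,y in G: r.append(proj(n,w(v,(v[5],y,v[6])))-q)
    return np.concatenate(r)
s=least_squares(res,[600,-50,0,.5,60,-110,130],loss="soft_l1",f_scale=1.5)
v=s.x; print(v.round(3)); print(res(v).reshape(-1,2).round(1).tolist())
d=np.array([v[5]+73.5,v[6]-74]);print("bar from pivot",d,np.hypot(*d),"angle from down",np.arctan2(-d[0],-d[1]))
print("jar",[proj(n,(500,-200,45)) for n in K])
E
python3 fit.py
```

```text
[ 6.11891e+02 -1.06574e+02 -1.55000e-01  6.33000e-01  5.91980e+01
 -1.05922e+02  1.35346e+02]
[[-1.0, 0.8], [2.7, -4.6], [-0.2, -0.8], [-0.1, -0.2], [-1.7, 3.3], [-0.1, -0.6], [0.5, -1.0], [-0.2, 0.2], [2.4, -0.4], [-1.4, -2.2], [-1.7, 0.0], [1.6, -1.0], [-0.7, 0.2], [-0.4, 0.2], [-0.6, -0.8], [0.8, -0.4]]
bar from pivot [-32.42234006  61.34568446] 69.38660631870916 angle from down 2.6553912523680414
jar [array([278.07793947, 277.75217837]), array([368.53609073, 272.50567984])]
```

The fit is good: the case is at about (612,-107) with yaw -0.155, the lid at 0.63, and the bar 69 mm from the pivot (72 mm expected). I'll move over the case now with the fingers shut.

>>> servo_tool(moves=[{"dx":0.037,"dy":-0.018,"dz":-0.005,"hand":1},{"dx":0.037,"dy":-0.018,"dz":-0.005,"hand":1},{"dx":0.037,"dy":-0.018,"dz":-0.005,"hand":1},{"dx":0.037,"dy":-0.018,"dz":-0.005,"hand":1},{"dx":0.037,"dy":-0.018,"dz":-0.005,"hand":1},{"dx":0.037,"dy":-0.018,"dz":-0.005,"hand":1},{"dx":0.037,"dy":-0.018,"dz":-0.005,"hand":1},{"dx":0.037,"dy":-0.018,"dz":-0.005,"hand":1},{"dx":0.037,"dy":-0.018,"dz":-0.005,"hand":1},{"dx":0.037,"dy":-0.018,"dz":0,"hand":1}], squeeze=40)

```text
invalid input at $.moves[0]: expected keys dx, dy, dz, ax, ay, az, hand
```

>>> servo_tool(moves=[{"az":-8.5,"hand":1},{"az":-8.5,"hand":1},{"az":-8.5,"hand":1},{"az":-8.5,"hand":1},{"az":-8.5,"hand":1},{"az":-8.5,"hand":1},{"az":-8.5,"hand":1},{"az":-8.5,"hand":1},{"az":-8.5,"hand":1},{"az":-8.5,"hand":1}])

```text
invalid input at $.moves[0]: expected keys dx, dy, dz, ax, ay, az, hand
```

>>> servo_tool(moves=[{"az":-8.5,"hand":1},{"az":-8.5,"hand":1},{"az":-8.5,"hand":1},{"az":-8.5,"hand":1},{"az":-8.5,"hand":1},{"az":-8.5,"hand":1},{"az":-8.5,"hand":1},{"az":-4.9,"hand":1}])

```text
invalid input at $.moves[0]: expected keys dx, dy, dz, ax, ay, az, hand
```

```bash
cat > st.py <<'E'
from geo import *
from bench import read_state
from scipy.spatial.transform import Rotation as Ro
C=(611.9,-106.6,-.155)
s=read_state(); q=s["ee_rot"]; R=Ro.from_quat([q[1],q[2],q[3],q[0]]).as_matrix()
d=s["tcp_pos"][:2]-C[:2]; c,n=np.cos(C[2]),np.sin(C[2]); Z=np.array([[c,n,0],[-n,c,0],[0,0,1]])
if __name__=="__main__":
    print("t",round(s["time"],2),"tcp",s["tcp_pos"].round(1),"case",round(c*d[0]+n*d[1],1),round(-n*d[0]+c*d[1],1),"F case",(Z@s["contact_force"]).round(1),"gap",round(s["finger_gap"],2))
    print("tool axes in case (cols)\n",(Z@R).round(3), "q",s["qpos"].round(2))
E
python3 st.py
```

```text
t 0.1 tcp [ 212.5 -533.8  230.5] case -328.6 -483.7 F case [-0.3  0.1  0.6] gap 1.0
tool axes in case (cols)
 [[ 0.861  0.509 -0.001]
 [ 0.509 -0.861  0.001]
 [ 0.    -0.002 -1.   ]] q [-1.33  0.31  0.05  1.3  -0.    1.43]
```

Every row needs all the keys, so I'll resend with them filled in.

>>> servo_tool(moves=[{"dx":0.037,"dy":-0.018,"dz":-0.005,"ax":0,"ay":0,"az":0,"hand":1},{"dx":0.037,"dy":-0.018,"dz":-0.005,"ax":0,"ay":0,"az":0,"hand":1},{"dx":0.037,"dy":-0.018,"dz":-0.005,"ax":0,"ay":0,"az":0,"hand":1},{"dx":0.037,"dy":-0.018,"dz":-0.005,"ax":0,"ay":0,"az":0,"hand":1},{"dx":0.037,"dy":-0.018,"dz":-0.005,"ax":0,"ay":0,"az":0,"hand":1},{"dx":0.037,"dy":-0.018,"dz":-0.005,"ax":0,"ay":0,"az":0,"hand":1},{"dx":0.037,"dy":-0.018,"dz":-0.005,"ax":0,"ay":0,"az":0,"hand":1},{"dx":0.037,"dy":-0.018,"dz":-0.005,"ax":0,"ay":0,"az":0,"hand":1},{"dx":0.037,"dy":-0.018,"dz":0,"ax":0,"ay":0,"az":0,"hand":1},{"dx":0.037,"dy":-0.018,"dz":0,"ax":0,"ay":0,"az":0,"hand":1}], squeeze=40)

```text
time: 1.1
tcp_pos: [490.7, -228.7, 271.2]
ee_rot: [0.0, 0.982, 0.188, -0.0]
contact_force: [0.0, -1.6, -1.5]
finger_gap: -0.003
grip_force: 0.0
```

>>> servo_tool(moves=[{"dx":0,"dy":0,"dz":0,"ax":0,"ay":0,"az":-8.5,"hand":1},{"dx":0,"dy":0,"dz":0,"ax":0,"ay":0,"az":-8.5,"hand":1},{"dx":0,"dy":0,"dz":0,"ax":0,"ay":0,"az":-8.5,"hand":1},{"dx":0,"dy":0,"dz":0,"ax":0,"ay":0,"az":-8.5,"hand":1},{"dx":0,"dy":0,"dz":0,"ax":0,"ay":0,"az":-8.5,"hand":1},{"dx":0,"dy":0,"dz":0,"ax":0,"ay":0,"az":-8.5,"hand":1},{"dx":0,"dy":0,"dz":0,"ax":0,"ay":0,"az":-8.5,"hand":1},{"dx":0,"dy":0,"dz":0,"ax":0,"ay":0,"az":-8.5,"hand":1},{"dx":0,"dy":0,"dz":0,"ax":0,"ay":0,"az":-8.5,"hand":1},{"dx":0,"dy":0,"dz":0,"ax":0,"ay":0,"az":-8.5,"hand":1}])

```text
time: 2.1
tcp_pos: [489.6, -230.1, 270.8]
ee_rot: [-0.001, 0.594, 0.804, -0.0]
contact_force: [-0.5, -0.0, 1.5]
finger_gap: -0.001
grip_force: 0.0
```

>>> servo_tool(moves=[{"dx":0,"dy":0,"dz":0,"ax":0,"ay":0,"az":-8.5,"hand":1},{"dx":0,"dy":0,"dz":0,"ax":0,"ay":0,"az":-8.5,"hand":1},{"dx":0,"dy":0,"dz":0,"ax":0,"ay":0,"az":-8.5,"hand":1},{"dx":0,"dy":0,"dz":0,"ax":0,"ay":0,"az":-8.5,"hand":1},{"dx":0,"dy":0,"dz":0,"ax":0,"ay":0,"az":-8.5,"hand":1},{"dx":0,"dy":0,"dz":0,"ax":0,"ay":0,"az":-8.5,"hand":1},{"dx":0,"dy":0,"dz":0,"ax":0,"ay":0,"az":-8.5,"hand":1},{"dx":0,"dy":0,"dz":0,"ax":0,"ay":0,"az":-4.9,"hand":1}])

```text
time: 2.9
tcp_pos: [489.6, -230.1, 270.8]
ee_rot: [-0.0, 0.075, 0.997, 0.0]
contact_force: [-0.0, -0.1, -0.0]
finger_gap: -0.003
grip_force: 0.0
```

```bash
python3 st.py
python3 - <<'E'
from bench import viewer
import cv2
c=viewer.read_camera("wrist"); cv2.imwrite("pics/wrist1.png",c["color"]); print(c["intrinsics"].tolist(),c["R"].tolist(),c["t"].tolist())
E
```

```text
t 2.9 tcp [ 489.6 -230.1  270.8] case -101.8 -140.9 F case [-0.  -0.1 -0. ] gap -0.0
tool axes in case (cols)
 [[-1.    -0.005 -0.001]
 [-0.005  1.     0.   ]
 [ 0.001  0.    -1.   ]] q [-0.59  0.24  0.04  1.38 -0.   -0.44]
[[300.8979570793477, 0.0, 316.90105053388083], [0.0, 300.8979570793477, 204.584718637415], [0.0, 0.0, 1.0]] [[0.14937295901814207, 0.9887800472883692, 0.001318028290813316], [0.9356260329131685, -0.1417740068801524, 0.3232708732755142], [0.3198306515162853, -0.0470547453245414, -0.9463055559876582]] [153.84701770122516, -545.5673154134556, 250.53284322819968]
```

View pics/wrist1.png

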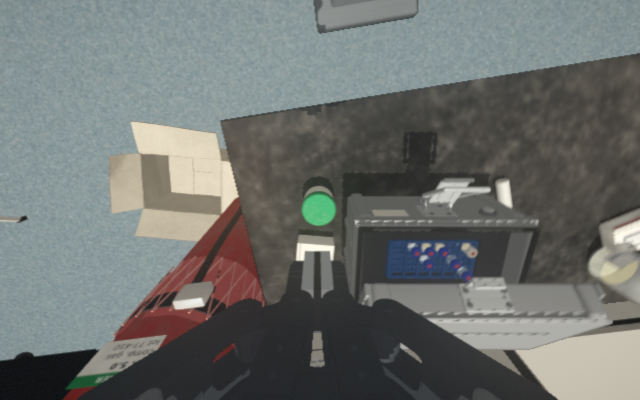

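The wrist view shows the case from above: the front rim runs from about (348,221) to (537,221), the latch is at (455,190) and the lid front at (485,295). I'll check the fit by reprojecting the rim.

Run:
```python
from geo import *
C=(611.9,-106.6,-.155)
K["wrist"]=(np.array([[300.898,0,316.901],[0,300.898,204.585],[0,0,1]]),np.array([[0.14937295901814207,0.9887800472883692,0.001318028290813316],[0.9356260329131685,-0.1417740068801524,0.3232708732755142],[0.3198306515162853,-0.0470547453245414,-0.9463055559876582]]),np.array([153.84701770122516,-545.5673154134556,250.53284322819968]))
for nm,p in dict(rimR=(-60,-100,110),rimL=(-60,100,110),barR=(-106,-22.5,135),barL=(-106,22.5,135),piv=(-73.5,0,74),lidRlow=lid(.633,(-60,-100,111)),lidLlow=lid(.633,(-60,100,111)),lidRtop=lid(.633,(-60,-100,145)),lidLtop=lid(.633,(-60,100,145)),lt=lid(.633,(-48,0,145))).items(): print(nm,np.round(p),proj("wrist",w(C,p)).round(0),w(C,p).round(1))
import cv2
im=cv2.imread("pics/wrist1.png")[150:360,330:600]; cv2.imwrite("pics/wrist1c.png",cv2.resize(im,(0,0),fx=2.8,fy=2.8,interpolation=cv2.INTER_CUBIC))
```

```text
rimR [ -60 -100  110] [354. 223.] [ 537.2 -196.1  110. ]
rimL [-60 100 110] [537. 224.] [568.1   1.5 110. ]
barR [-106.  -22.  135.] [440. 189.] [ 503.7 -112.5  135. ]
barL [-106.   22.  135.] [486. 189.] [510.6 -68.  135. ]
piv [-74.   0.  74.] [435. 202.] [539.3 -95.3  74. ]
lidRlow [ -36. -100.  186.] [363. 282.] [ 561.3 -199.9  185.5]
lidLlow [-36. 100. 186.] [590. 283.] [592.2  -2.3 185.5]
lidRtop [ -15. -100.  213.] [366. 323.] [ 581.2 -203.   213. ]
lidLtop [-15. 100. 213.] [612. 323.] [612.   -5.4 213. ]
lt [ -6.   0. 206.] [483. 326.] [ 606.2 -105.7  205.9]
```

View pics/wrist1c.png

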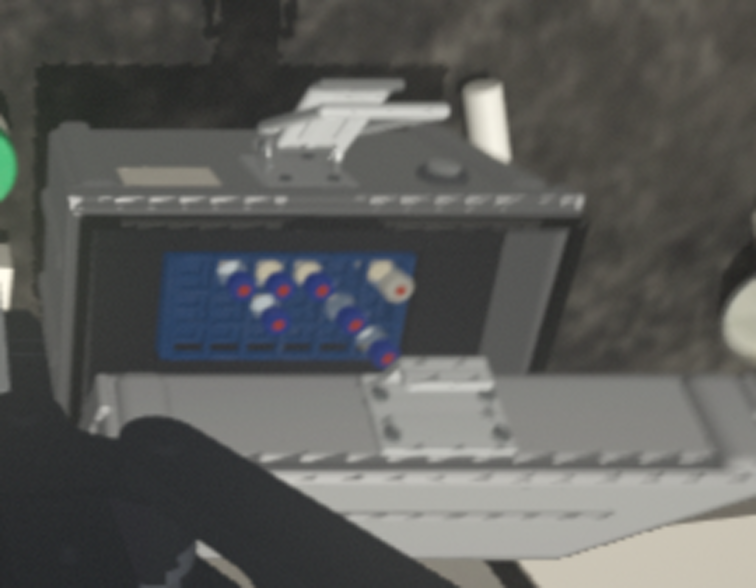

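The fit holds to within about 1 mm. Next I'll move over the lid's front and come down to just above it.

>>> servo_tool(moves=[{"dx":-0.019,"dy":0.028,"dz":0,"ax":0,"ay":0,"az":0,"hand":1},{"dx":-0.019,"dy":0.028,"dz":0,"ax":0,"ay":0,"az":0,"hand":1},{"dx":-0.019,"dy":0.028,"dz":0,"ax":0,"ay":0,"az":0,"hand":1},{"dx":-0.019,"dy":0.028,"dz":0,"ax":0,"ay":0,"az":0,"hand":1},{"dx":-0.018,"dy":0.028,"dz":0,"ax":0,"ay":0,"az":0,"hand":1},{"dx":0,"dy":0,"dz":0.015,"ax":0,"ay":0,"az":0,"hand":1},{"dx":0,"dy":0,"dz":0.015,"ax":0,"ay":0,"az":0,"hand":1},{"dx":0,"dy":0,"dz":0.01,"ax":0,"ay":0,"az":0,"hand":1},{"dx":0,"dy":0,"dz":0.01,"ax":0,"ay":0,"az":0,"hand":1},{"dx":0,"dy":0,"dz":0,"ax":0,"ay":0,"az":0,"hand":1}])

```text
time: 3.95
tcp_pos: [603.4, -106.4, 219.6]
ee_rot: [-0.001, 0.078, 0.997, 0.0]
contact_force: [1.0, 0.3, -0.2]
finger_gap: 0.001
grip_force: 0.0
```

```bash
python3 st.py
```

```text
t 3.95 tcp [ 603.4 -106.4  219.6] case -8.4 -1.1 F case [ 0.9  0.4 -0.2] gap 0.0
tool axes in case (cols)
 [[-1.     0.001 -0.003]
 [ 0.001  1.     0.   ]
 [ 0.003  0.    -1.   ]] q [-0.31  0.39  0.13  1.31 -0.   -0.15]
```

>>> servo_tool(moves=[{"dx":0.001,"dy":0,"dz":0.004,"ax":0,"ay":0,"az":0,"hand":1},{"dx":0.001,"dy":0,"dz":0.004,"ax":0,"ay":0,"az":0,"hand":1},{"dx":0.002,"dy":0,"dz":0.004,"ax":0,"ay":0,"az":0,"hand":1},{"dx":0.003,"dy":0,"dz":0.004,"ax":0,"ay":0,"az":0,"hand":1},{"dx":0.003,"dy":0,"dz":0.004,"ax":0,"ay":0,"az":0,"hand":1},{"dx":0.003,"dy":0,"dz":0.004,"ax":0,"ay":0,"az":0,"hand":1},{"dx":0.003,"dy":0,"dz":0.004,"ax":0,"ay":0,"az":0,"hand":1},{"dx":0.003,"dy":0,"dz":0.004,"ax":0,"ay":0,"az":0,"hand":1},{"dx":0.003,"dy":0,"dz":0.004,"ax":0,"ay":0,"az":0,"hand":1},{"dx":0.003,"dy":0,"dz":0.004,"ax":0,"ay":0,"az":0,"hand":1}])

```text
time: 4.95
tcp_pos: [579.6, -102.6, 180.8]
ee_rot: [0.0, 0.078, 0.997, -0.0]
contact_force: [1.1, -1.5, 1.7]
finger_gap: 0.003
grip_force: 0.7
```

```bash
python3 st.py
```

```text
t 4.95 tcp [ 579.6 -102.6  180.8] case -32.6 -1.1 F case [ 1.3 -1.3  1.7] gap 0.0
tool axes in case (cols)
 [[-1.  0.  0.]
 [ 0.  1. -0.]
 [-0. -0. -1.]] q [-0.31  0.36 -0.02  1.2  -0.   -0.16]
```

>>> servo_tool(moves=[{"dx":0.001,"dy":0,"dz":0.003,"ax":0,"ay":0,"az":0,"hand":1},{"dx":0.001,"dy":0,"dz":0.003,"ax":0,"ay":0,"az":0,"hand":1},{"dx":0.001,"dy":0,"dz":0.003,"ax":0,"ay":0,"az":0,"hand":1},{"dx":0.001,"dy":0,"dz":0.003,"ax":0,"ay":0,"az":0,"hand":1},{"dx":0.001,"dy":0,"dz":0.003,"ax":0,"ay":0,"az":0,"hand":1},{"dx":0.001,"dy":0,"dz":0.003,"ax":0,"ay":0,"az":0,"hand":1},{"dx":0.001,"dy":0,"dz":0.003,"ax":0,"ay":0,"az":0,"hand":1},{"dx":0.001,"dy":0,"dz":0.002,"ax":0,"ay":0,"az":0,"hand":1},{"dx":0,"dy":0,"dz":0,"ax":0,"ay":0,"az":0,"hand":1}])

```text
time: 5.85
tcp_pos: [571.6, -101.3, 157.9]
ee_rot: [-0.0, 0.078, 0.997, 0.0]
contact_force: [-0.4, -0.6, -0.3]
finger_gap: -0.001
grip_force: 0.0
```

```bash
python3 st.py
```

```text
t 5.85 tcp [ 571.6 -101.3  157.9] case -40.6 -1.0 F case [-0.3 -0.7 -0.3] gap -0.0
tool axes in case (cols)
 [[-1.  0. -0.]
 [ 0.  1.  0.]
 [ 0.  0. -1.]] q [-0.31  0.35 -0.08  1.14 -0.   -0.16]
```

>>> servo_tool(moves=[{"dx":0.0005,"dy":0,"dz":0.001,"ax":0,"ay":0,"az":0,"hand":1},{"dx":0.0005,"dy":0,"dz":0.001,"ax":0,"ay":0,"az":0,"hand":1},{"dx":0.0005,"dy":0,"dz":0.001,"ax":0,"ay":0,"az":0,"hand":1},{"dx":0,"dy":0,"dz":0.0005,"ax":0,"ay":0,"az":0,"hand":1}])

```text
time: 6.25
tcp_pos: [570.4, -101.2, 154.8]
ee_rot: [0.0, 0.078, 0.997, -0.0]
contact_force: [0.1, 0.5, 1.0]
finger_gap: -0.001
grip_force: 0.5
```

>>> servo_tool(moves=[{"dx":0.0005,"dy":0,"dz":0.0005,"ax":0,"ay":0,"az":0,"hand":1},{"dx":0,"dy":0,"dz":0.0005,"ax":0,"ay":0,"az":0,"hand":1},{"dx":0.0005,"dy":0,"dz":0.0005,"ax":0,"ay":0,"az":0,"hand":1}])

```text
time: 6.55
tcp_pos: [569.3, -101.0, 153.3]
ee_rot: [0.0, 0.078, 0.997, -0.0]
contact_force: [0.2, -0.7, 1.2]
finger_gap: -0.0
grip_force: 0.4
```

>>> servo_tool(moves=[{"dx":0.0005,"dy":0,"dz":0.0005,"ax":0,"ay":0,"az":0,"hand":1},{"dx":0,"dy":0,"dz":0.0005,"ax":0,"ay":0,"az":0,"hand":1},{"dx":0,"dy":0,"dz":0,"ax":0,"ay":0,"az":0,"hand":1}])

```text
time: 6.85
tcp_pos: [568.6, -100.8, 152.2]
ee_rot: [-0.0, 0.078, 0.997, -0.0]
contact_force: [0.2, 0.1, 1.0]
finger_gap: -0.004
grip_force: 0.3
```

>>> servo_tool(moves=[{"dx":0,"dy":0,"dz":0.0005,"ax":0,"ay":0,"az":0,"hand":1},{"dx":0.0005,"dy":0,"dz":0.0005,"ax":0,"ay":0,"az":0,"hand":1},{"dx":0,"dy":0,"dz":0,"ax":0,"ay":0,"az":0,"hand":1}])

```text
time: 7.15
tcp_pos: [568.3, -100.8, 151.2]
ee_rot: [-0.0, 0.078, 0.997, -0.0]
contact_force: [0.1, -0.5, 0.6]
finger_gap: 0.001
grip_force: 0.2
```

>>> servo_tool(moves=[{"dx":0,"dy":0,"dz":0.0005,"ax":0,"ay":0,"az":0,"hand":1},{"dx":0,"dy":0,"dz":0.0005,"ax":0,"ay":0,"az":0,"hand":1},{"dx":0,"dy":0,"dz":0,"ax":0,"ay":0,"az":0,"hand":1}])

```text
time: 7.45
tcp_pos: [568.1, -100.8, 150.5]
ee_rot: [-0.0, 0.078, 0.997, -0.0]
contact_force: [-1.1, 0.8, 3.4]
finger_gap: 0.004
grip_force: 1.7
```

>>> servo_tool(moves=[{"dx":0,"dy":0,"dz":0.0005,"ax":0,"ay":0,"az":0,"hand":1},{"dx":0,"dy":0,"dz":0,"ax":0,"ay":0,"az":0,"hand":1}])

```text
time: 7.65
tcp_pos: [568.1, -100.8, 150.4]
ee_rot: [0.0, 0.078, 0.997, -0.0]
contact_force: [-1.6, 0.2, 6.0]
finger_gap: 0.001
grip_force: 3.1
```

About 5 N per mm, so it is on the gasket. I'll press in to roughly 16 N.

>>> servo_tool(moves=[{"dx":0,"dy":0,"dz":0.0005,"ax":0,"ay":0,"az":0,"hand":1},{"dx":0,"dy":0,"dz":0.0005,"ax":0,"ay":0,"az":0,"hand":1},{"dx":0,"dy":0,"dz":0,"ax":0,"ay":0,"az":0,"hand":1}])

```text
time: 7.95
tcp_pos: [568.1, -100.8, 150.2]
ee_rot: [0.0, 0.078, 0.997, -0.0]
contact_force: [-3.4, 0.6, 10.5]
finger_gap: -0.003
grip_force: 5.5
```

>>> servo_tool(moves=[{"dx":-0.0005,"dy":0,"dz":0.0005,"ax":0,"ay":0,"az":0,"hand":1},{"dx":0,"dy":0,"dz":0.0006,"ax":0,"ay":0,"az":0,"hand":1},{"dx":0,"dy":0,"dz":0,"ax":0,"ay":0,"az":0,"hand":1}])

```text
time: 8.25
tcp_pos: [568.1, -100.8, 150.1]
ee_rot: [0.0, 0.078, 0.997, -0.0]
contact_force: [-6.9, 1.3, 18.3]
finger_gap: 0.005
grip_force: 8.5
```

>>> servo_tool(moves=[{"dx":0.0005,"dy":0,"dz":0,"ax":0,"ay":0,"az":0,"hand":1},{"dx":0,"dy":0,"dz":0,"ax":0,"ay":0,"az":0,"hand":1},{"dx":0,"dy":0,"dz":0,"ax":0,"ay":0,"az":0,"hand":1},{"dx":0,"dy":0,"dz":0,"ax":0,"ay":0,"az":0,"hand":1},{"dx":0,"dy":0,"dz":0,"ax":0,"ay":0,"az":0,"hand":1},{"dx":0,"dy":0,"dz":0,"ax":0,"ay":0,"az":0,"hand":1}])

```text
time: 8.85
tcp_pos: [568.1, -100.8, 150.1]
ee_rot: [0.001, 0.078, 0.997, -0.0]
contact_force: [-5.5, 1.9, 16.7]
finger_gap: -0.001
grip_force: 8.0
```

```bash
python3 st.py
```

```text
t 8.85 tcp [ 568.1 -100.8  150.1] case -44.2 -1.0 F case [-5.7  1.  16.7] gap -0.0
tool axes in case (cols)
 [[-1.     0.     0.001]
 [ 0.     1.    -0.001]
 [-0.001 -0.001 -1.   ]] q [-0.31  0.35 -0.1   1.12 -0.   -0.16]
```

The lid is seated, with 16.7 N held for 0.6 s. Now I'll go up, out in front of the loop, and down to bar height.

>>> servo_tool(moves=[{"dx":0,"dy":0,"dz":-0.005,"ax":0,"ay":0,"az":0,"hand":1},{"dx":0,"dy":0,"dz":-0.03,"ax":0,"ay":0,"az":0,"hand":1},{"dx":0.03,"dy":0.001,"dz":-0.01,"ax":0,"ay":0,"az":0,"hand":1},{"dx":0.03,"dy":0,"dz":0,"ax":0,"ay":0,"az":0,"hand":1},{"dx":0.03,"dy":0,"dz":0,"ax":0,"ay":0,"az":0,"hand":1},{"dx":0.02,"dy":0,"dz":0.015,"ax":0,"ay":0,"az":0,"hand":1},{"dx":0,"dy":0,"dz":0.025,"ax":0,"ay":0,"az":0,"hand":1},{"dx":0,"dy":0,"dz":0.02,"ax":0,"ay":0,"az":0,"hand":1},{"dx":0,"dy":0,"dz":0,"ax":0,"ay":0,"az":0,"hand":1}])

```text
time: 9.75
tcp_pos: [457.7, -82.0, 130.2]
ee_rot: [-0.002, 0.078, 0.997, 0.001]
contact_force: [-0.4, 0.5, 0.5]
finger_gap: -0.0
grip_force: 0.0
```

```bash
python3 st.py
python3 - <<'E'
from bench import viewer
import cv2,numpy as np
c=viewer.read_camera("side")["color"][150:270,255:375]
b=viewer.read_camera("wrist");print(b["R"].tolist(),b["t"].tolist()); 
w=b["color"][0:400,120:520]
cv2.imwrite("pics/p2.png",np.hstack([cv2.resize(c,(400,400),interpolation=cv2.INTER_CUBIC),w]))
E
```

```text
t 9.75 tcp [457.7 -82.  130.2] case -156.2 0.5 F case [-0.4  0.4  0.5] gap -0.0
tool axes in case (cols)
 [[-1.     0.    -0.005]
 [ 0.     1.     0.001]
 [ 0.005  0.001 -1.   ]] q [-0.35  0.17 -0.4   1.01  0.   -0.19]
[[0.15422999731839457, 0.9880337996027969, 0.001522750678311671], [0.9355042374237889, -0.1465257361746536, 0.32149965847666284], [0.3178756512998488, -0.04816035175261995, -0.9469084701436358]] [10.327891246705912, -450.862149397049, 136.5961716521667]
```

View pics/p2.png

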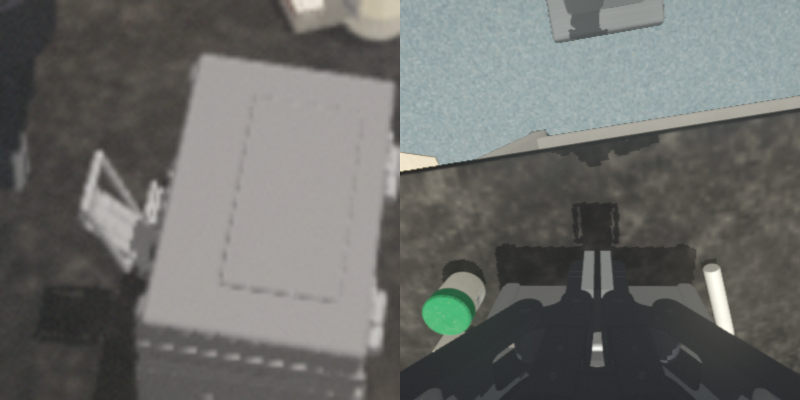

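The lid is flat and the loop still leans outward, with the finger in front of it. Pushing in now.

>>> servo_tool(moves=[{"dx":-0.01,"dy":0,"dz":-0.001,"ax":0,"ay":0,"az":0,"hand":1},{"dx":-0.01,"dy":0,"dz":0,"ax":0,"ay":0,"az":0,"hand":1},{"dx":-0.008,"dy":0,"dz":0,"ax":0,"ay":0,"az":0,"hand":1},{"dx":-0.005,"dy":0,"dz":0,"ax":0,"ay":0,"az":0,"hand":1},{"dx":-0.004,"dy":0,"dz":0,"ax":0,"ay":0,"az":0,"hand":1},{"dx":-0.004,"dy":0,"dz":0,"ax":0,"ay":0,"az":0,"hand":1},{"dx":-0.004,"dy":0,"dz":0,"ax":0,"ay":0,"az":0,"hand":1}])

```text
time: 10.55
tcp_pos: [504.4, -89.7, 133.6]
ee_rot: [-0.0, 0.078, 0.997, -0.0]
contact_force: [-0.9, -0.1, 0.4]
finger_gap: -0.005
grip_force: 0.0
```

>>> servo_tool(moves=[{"dx":-0.004,"dy":0,"dz":0,"ax":0,"ay":0,"az":0,"hand":1},{"dx":-0.004,"dy":0,"dz":0,"ax":0,"ay":0,"az":0,"hand":1},{"dx":-0.004,"dy":0,"dz":0,"ax":0,"ay":0,"az":0,"hand":1},{"dx":-0.004,"dy":0,"dz":0,"ax":0,"ay":0,"az":0,"hand":1},{"dx":-0.003,"dy":0,"dz":0,"ax":0,"ay":0,"az":0,"hand":1}])

```text
time: 11.05
tcp_pos: [523.4, -92.8, 133.7]
ee_rot: [0.0, 0.078, 0.997, -0.0]
contact_force: [0.1, 0.5, 0.3]
finger_gap: 0.002
grip_force: 0.0
```

```bash
python3 st.py
python3 - <<'E'
from bench import viewer
import cv2,numpy as np
c=viewer.read_camera("side")["color"][150:270,255:375]
d=viewer.read_camera("top")["color"][160:280,260:380]
cv2.imwrite("pics/p3.png",np.hstack([cv2.resize(x,(400,400),interpolation=cv2.INTER_CUBIC) for x in(c,d)]))
E
```

```text
t 11.05 tcp [523.4 -92.8 133.7] case -89.5 0.0 F case [0.  0.5 0.3] gap 0.0
tool axes in case (cols)
 [[-1.  0.  0.]
 [ 0.  1. -0.]
 [-0. -0. -1.]] q [-0.33  0.28 -0.25  1.05 -0.   -0.17]
```

View pics/p3.png

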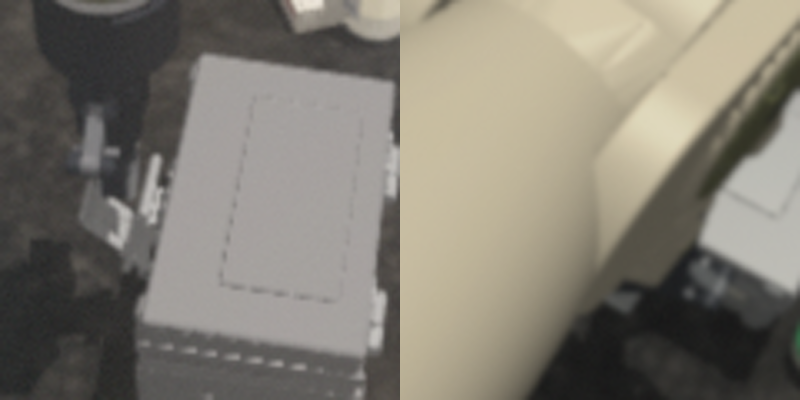

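The loop is off the plate, and a bright bar at crop (152,188), side pixel (300.6,206), now lies at the lid front. I'll check that against the expected bar position and estimate the lever angle.

Run:
```python
from geo import *
C=(611.9,-106.6,-.155)
f=lambda p:((proj("side",w(C,p))-[255,150])/.3).round(0)
for p in [(-63,22.5,138),(-63,-22.5,138),(-83,22.5,142),(-83,-22.5,142),(-66,13,118),(-66,-13,118)]: print(p,f(p))
for th in (2.0,2.1,2.2,2.3,2.4):
    s,c=np.sin(th),np.cos(th)
    e=lambda a,n:(-73.5-a*s-n*c,74-a*c+n*s)
    x,z=e(58,10); X,Zz=e(44,6.5); print(th,"end",f((x,15,z)),f((x,-15,z)),"press",np.round((X,Zz),1))
```

```text
(-63, 22.5, 138) [169. 159.]
(-63, -22.5, 138) [156. 218.]
(-83, 22.5, 142) [135. 150.]
(-83, -22.5, 142) [121. 209.]
(-66, 13, 118) [162. 192.]
(-66, -13, 118) [154. 226.]
2.0 end [ 71. 189.] [ 61. 228.] press [-110.8   98.2]
2.1 end [ 77. 185.] [ 66. 224.] press [-108.2  101.8]
2.2 end [ 83. 181.] [ 72. 220.] press [-105.2  105.1]
2.3 end [ 90. 178.] [ 79. 217.] press [-102.   108.2]
2.4 end [ 97. 175.] [ 87. 214.] press [-98.4 110.8]
```

The bar rests on the lid front at about x -70 and the lever is at about 2.3. Now I'll come down between the loop and the lever, onto the plate's upper face.

>>> servo_tool(moves=[{"dx":0.004,"dy":0,"dz":0,"ax":0,"ay":0,"az":0,"hand":1},{"dx":0.004,"dy":0,"dz":0.003,"ax":0,"ay":0,"az":0,"hand":1},{"dx":0,"dy":0,"dz":0.006,"ax":0,"ay":0,"az":0,"hand":1},{"dx":0,"dy":0,"dz":0.005,"ax":0,"ay":0,"az":0,"hand":1},{"dx":0,"dy":0,"dz":0.004,"ax":0,"ay":0,"az":0,"hand":1},{"dx":0,"dy":0,"dz":0.003,"ax":0,"ay":0,"az":0,"hand":1},{"dx":0,"dy":0,"dz":0.002,"ax":0,"ay":0,"az":0,"hand":1}])

```text
time: 11.85
tcp_pos: [515.3, -91.5, 110.5]
ee_rot: [0.0, 0.078, 0.997, -0.0]
contact_force: [0.5, -0.4, 1.1]
finger_gap: -0.003
grip_force: 0.5
```

>>> servo_tool(moves=[{"dx":0.0005,"dy":0,"dz":0.0025,"ax":0,"ay":0,"az":0,"hand":1},{"dx":0.0005,"dy":0,"dz":0.0025,"ax":0,"ay":0,"az":0,"hand":1},{"dx":0.0005,"dy":0,"dz":0.0025,"ax":0,"ay":0,"az":0,"hand":1},{"dx":0.0005,"dy":0,"dz":0.0025,"ax":0,"ay":0,"az":0,"hand":1},{"dx":0.001,"dy":0,"dz":0.0025,"ax":0,"ay":0,"az":0,"hand":1}])

```text
time: 12.35
tcp_pos: [512.0, -91.0, 98.0]
ee_rot: [-0.0, 0.078, 0.997, -0.0]
contact_force: [-0.3, 0.6, 2.1]
finger_gap: -0.001
grip_force: 0.8
```

>>> servo_tool(moves=[{"dx":0.0007,"dy":0,"dz":0.0025,"ax":0,"ay":0,"az":0,"hand":1},{"dx":0.0007,"dy":0,"dz":0.0025,"ax":0,"ay":0,"az":0,"hand":1},{"dx":0.0007,"dy":0,"dz":0.0025,"ax":0,"ay":0,"az":0,"hand":1},{"dx":0.0007,"dy":0,"dz":0.0025,"ax":0,"ay":0,"az":0,"hand":1},{"dx":0.0007,"dy":0,"dz":0.0025,"ax":0,"ay":0,"az":0,"hand":1},{"dx":0.001,"dy":0,"dz":0.0025,"ax":0,"ay":0,"az":0,"hand":1}])

```text
time: 12.95
tcp_pos: [507.7, -90.3, 82.9]
ee_rot: [0.0, 0.078, 0.997, -0.0]
contact_force: [0.7, 0.6, 1.7]
finger_gap: -0.001
grip_force: 0.7
```

```bash
python3 st.py
python3 - <<'E'
from bench import viewer
import cv2,numpy as np
c=viewer.read_camera("side")["color"][150:270,255:375]
cv2.imwrite("pics/p4.png",cv2.resize(c,(600,600),interpolation=cv2.INTER_CUBIC))
E
```

```text
t 12.95 tcp [507.7 -90.3  82.9] case -105.5 0.0 F case [0.6 0.7 1.7] gap -0.0
tool axes in case (cols)
 [[-1.  0.  0.]
 [ 0.  1. -0.]
 [-0. -0. -1.]] q [-0.33  0.3  -0.36  0.91 -0.   -0.18]
```

View pics/p4.png

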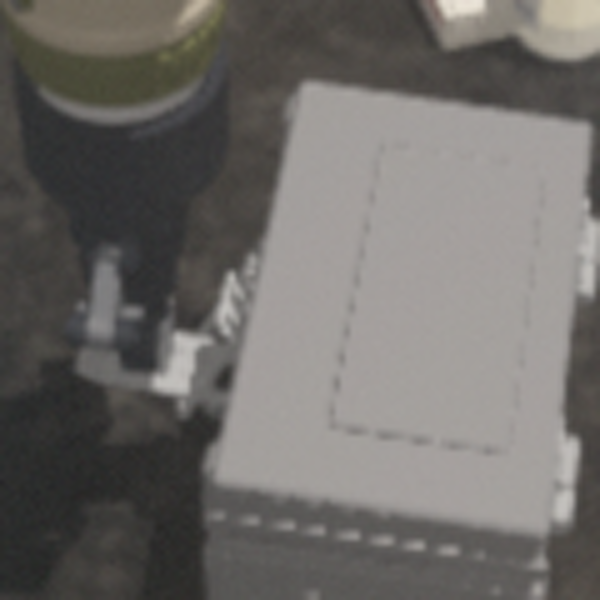

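The lever is about level, with the loop wires leaning on the lid front near (235,300) in the crop. I'll continue down, shifting the finger outward for leverage.

>>> servo_tool(moves=[{"dx":0.004,"dy":0,"dz":0.002,"ax":0,"ay":0,"az":0,"hand":1},{"dx":0.004,"dy":0,"dz":0.002,"ax":0,"ay":0,"az":0,"hand":1},{"dx":0.004,"dy":0,"dz":0.002,"ax":0,"ay":0,"az":0,"hand":1},{"dx":0.002,"dy":0,"dz":0.002,"ax":0,"ay":0,"az":0,"hand":1},{"dx":0.002,"dy":0,"dz":0.002,"ax":0,"ay":0,"az":0,"hand":1},{"dx":0.002,"dy":0,"dz":0.002,"ax":0,"ay":0,"az":0,"hand":1}])

```text
time: 13.6
tcp_pos: [489.8, -87.5, 71.0]
ee_rot: [0.0, 0.078, 0.997, -0.0]
contact_force: [0.9, -0.3, 0.6]
finger_gap: 0.0
grip_force: 0.5
```

>>> servo_tool(moves=[{"dx":0.0005,"dy":0,"dz":0.002,"ax":0,"ay":0,"az":0,"hand":1},{"dx":0.0005,"dy":0,"dz":0.002,"ax":0,"ay":0,"az":0,"hand":1},{"dx":0,"dy":0,"dz":0.002,"ax":0,"ay":0,"az":0,"hand":1},{"dx":0,"dy":0,"dz":0.002,"ax":0,"ay":0,"az":0,"hand":1},{"dx":0,"dy":0,"dz":0,"ax":0,"ay":0,"az":0,"hand":1}])

```text
time: 14.1
tcp_pos: [490.0, -87.6, 63.8]
ee_rot: [0.001, 0.077, 0.997, -0.0]
contact_force: [0.4, 0.2, 4.5]
finger_gap: -0.002
grip_force: 1.8
```

```bash
python3 st.py
python3 - <<'E'
from bench import viewer
from geo import *
import cv2
C=(611.9,-106.6,-.155)
for n in ("side","wrist"): cv2.imwrite(f"pics/q_{n}.png",viewer.read_camera(n)["color"])
c=cv2.imread("pics/q_side.png")[175:255,265:345]; cv2.imwrite("pics/p5.png",cv2.resize(c,(600,600),interpolation=cv2.INTER_CUBIC))
f=lambda p:((proj("side",w(C,p))-[265,175])*7.5).round(0)
for x,z in [(-70,122),(-70,130),(-66,122)]: print(x,z,f((x,22.5,z)),f((x,-22.5,z)))
for y in(22.5,13,-13,-22.5): print("lid top edge",y,f(lid(.04,(-60,y,145))))
E
```

```text
t 14.1 tcp [490.  -87.6  63.8] case -123.3 -0.0 F case [0.3 0.3 4.5] gap -0.0
tool axes in case (cols)
 [[-1.     0.     0.002]
 [ 0.     1.    -0.   ]
 [-0.002 -0.    -1.   ]] q [-0.34  0.28 -0.43  0.85  0.   -0.18]
-70 122 [280. 205.] [250. 338.]
-70 130 [280. 186.] [249. 319.]
-66 122 [295. 207.] [265. 340.]
lid top edge 22.5 [321. 142.]
lid top edge 13 [315. 169.]
lid top edge -13 [298. 247.]
lid top edge -22.5 [292. 276.]
```

View pics/p5.png

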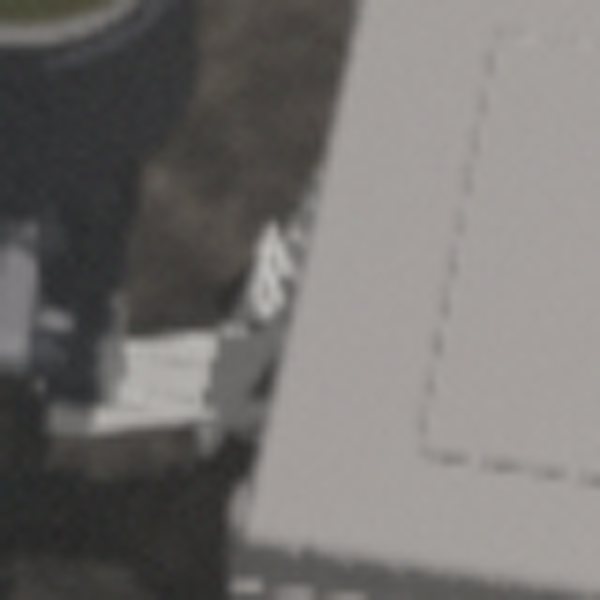

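The white keeper lip shows at (270,270) in the crop, with the bar end behind it at (305,205). The lever force has risen to 4.5 N, so it looks hooked and starting to pull. Continuing down along the arc.

>>> servo_tool(moves=[{"dx":0,"dy":0,"dz":0.002,"ax":0,"ay":0,"az":0,"hand":1},{"dx":0,"dy":0,"dz":0.002,"ax":0,"ay":0,"az":0,"hand":1},{"dx":0,"dy":0,"dz":0.002,"ax":0,"ay":0,"az":0,"hand":1},{"dx":0,"dy":0,"dz":0,"ax":0,"ay":0,"az":0,"hand":1}])

```text
time: 14.6
tcp_pos: [489.5, -87.6, 57.5]
ee_rot: [0.001, 0.078, 0.997, -0.0]
contact_force: [0.5, -0.3, 4.2]
finger_gap: 0.002
grip_force: 1.9
```

```bash
python3 st.py|head -1
```

```text
t 14.6 tcp [489.5 -87.6  57.5] case -123.9 -0.1 F case [ 0.5 -0.2  4.2] gap 0.0
```

>>> servo_tool(moves=[{"dx":-0.0005,"dy":0,"dz":0.002,"ax":0,"ay":-2,"az":0,"hand":1},{"dx":-0.0007,"dy":0,"dz":0.002,"ax":0,"ay":-2,"az":0,"hand":1},{"dx":-0.0008,"dy":0,"dz":0.002,"ax":0,"ay":-2,"az":0,"hand":1},{"dx":-0.001,"dy":0,"dz":0.002,"ax":0,"ay":-2,"az":0,"hand":1},{"dx":0,"dy":0,"dz":0,"ax":0,"ay":0,"az":0,"hand":1}])

```text
time: 15.1
tcp_pos: [491.0, -87.6, 49.1]
ee_rot: [0.069, 0.077, 0.995, -0.005]
contact_force: [-0.4, -0.3, 3.6]
finger_gap: -0.002
grip_force: 1.3
```

```bash
python3 st.py
```

```text
t 15.1 tcp [491.  -87.6  49.1] case -122.4 0.1 F case [-0.3 -0.3  3.6] gap -0.0
tool axes in case (cols)
 [[-0.99   0.     0.139]
 [ 0.     1.    -0.   ]
 [-0.139 -0.    -0.99 ]] q [-0.35  0.21 -0.59  0.63  0.03 -0.2 ]
```

>>> servo_tool(moves=[{"dx":-0.001,"dy":0,"dz":0.002,"ax":0,"ay":-2,"az":0,"hand":1},{"dx":-0.001,"dy":0,"dz":0.002,"ax":0,"ay":-2,"az":0,"hand":1},{"dx":-0.001,"dy":0,"dz":0.002,"ax":0,"ay":-2,"az":0,"hand":1},{"dx":-0.001,"dy":0,"dz":0.002,"ax":0,"ay":-2,"az":0,"hand":1},{"dx":0,"dy":0,"dz":0,"ax":0,"ay":0,"az":0,"hand":1}])

```text
time: 15.6
tcp_pos: [495.4, -88.0, 41.0]
ee_rot: [0.137, 0.077, 0.988, -0.01]
contact_force: [-2.9, 1.9, 0.4]
finger_gap: 0.0
grip_force: 1.3
```

```bash
python3 st.py|head -1
```

```text
t 15.6 tcp [495.4 -88.   41. ] case -118.0 0.4 F case [-3.2  1.4  0.4] gap 0.0
```

>>> servo_tool(moves=[{"dx":-0.0014,"dy":0,"dz":0.0018,"ax":0,"ay":-2,"az":0,"hand":1},{"dx":-0.0014,"dy":0,"dz":0.0018,"ax":0,"ay":-2,"az":0,"hand":1},{"dx":-0.0014,"dy":0,"dz":0.0018,"ax":0,"ay":0,"az":0,"hand":1},{"dx":0,"dy":0,"dz":0,"ax":0,"ay":0,"az":0,"hand":1}])

```text
time: 16.0
tcp_pos: [500.2, -88.7, 36.4]
ee_rot: [0.169, 0.077, 0.982, -0.013]
contact_force: [-5.7, -0.2, 0.7]
finger_gap: 0.003
grip_force: 2.5
```

```bash
python3 st.py
```

```text
t 16.0 tcp [500.2 -88.7  36.4] case -113.1 0.4 F case [-5.6 -1.1  0.7] gap 0.0
tool axes in case (cols)
 [[-0.942  0.001  0.335]
 [ 0.001  1.     0.   ]
 [-0.335  0.001 -0.942]] q [-0.38  0.13 -0.81  0.31  0.07 -0.21]
```

>>> servo_tool(moves=[{"dx":-0.0017,"dy":0,"dz":0.0017,"ax":0,"ay":0,"az":0,"hand":1},{"dx":-0.0017,"dy":0,"dz":0.0017,"ax":0,"ay":0,"az":0,"hand":1},{"dx":-0.0017,"dy":0,"dz":0.0016,"ax":0,"ay":0,"az":0,"hand":1},{"dx":0,"dy":0,"dz":0,"ax":0,"ay":0,"az":0,"hand":1}])

```text
time: 16.4
tcp_pos: [507.0, -89.7, 33.3]
ee_rot: [0.169, 0.077, 0.982, -0.013]
contact_force: [-4.9, 2.2, 0.0]
finger_gap: 0.001
grip_force: 2.2
```

```bash
python3 st.py
```

```text
t 16.4 tcp [507.  -89.7  33.3] case -106.2 0.5 F case [-5.2  1.4  0. ] gap 0.0
tool axes in case (cols)
 [[-0.942  0.     0.335]
 [ 0.001  1.     0.001]
 [-0.335  0.001 -0.942]] q [-0.37  0.14 -0.8   0.3   0.07 -0.21]
```

The pull is only 5 N at about 0.4 rad. Before pressing home I'll check that the lid is being drawn down and the loop is hooked.

Run:
```python
from bench import viewer
from geo import *
import cv2
C=(611.9,-106.6,-.155)
a=cv2.imread("pics/q_side.png"); b=viewer.read_camera("side")["color"]; cv2.imwrite("pics/r_side.png",b)
g=lambda i,s:cv2.cvtColor(i[s],cv2.COLOR_BGR2GRAY).astype(np.float32)
for s in (np.s_[190:262,300:330],np.s_[165:250,310:340],np.s_[260:290,295:370],np.s_[170:260,355:385]):
    p,q=g(a,s),g(b,s); print(cv2.phaseCorrelate(p,q,cv2.createHanningWindow(p.shape[::-1],cv2.CV_32F)), abs(p-q).mean())
for th in (.045,.02,0): print(th,proj("side",w(C,lid(th,(-60,-40,145)))))
c=b[175:255,265:345]; d=viewer.read_camera("wrist")["color"]; cv2.imwrite("pics/p6.png",np.hstack([cv2.resize(c,(400,400),interpolation=cv2.INTER_CUBIC),d[0:400,120:520]]))
```

```text
((-0.5386249388733919, 1.0311489045518272), 0.8660706590723108) 0.9884598
((-0.1838083344857857, 1.245040327731715), 0.8646350899449101) 2.4356863
((0.45294551234447056, -0.058914412571756), 0.9401635030110677) 0.50154114
((-0.2920752826054578, -0.12294243311274755), 0.9190632834257902) 0.95488405
0.045 [302.36704407 218.88996184]
0.02 [301.89800403 219.84869752]
0 [301.55464228 220.62085914]
```

View pics/p6.png

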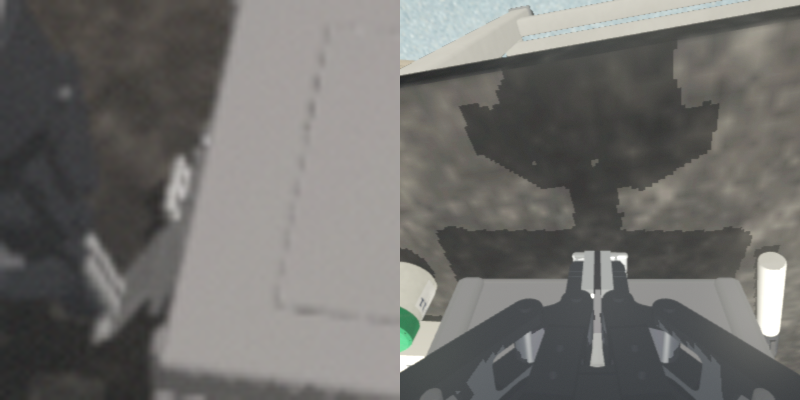

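The lid front has moved down about 1.1 px, which matches 0.045 to about 0.015 rad, so the loop is hooked and pulling. Continuing home.

>>> servo_tool(moves=[{"dx":-0.0015,"dy":0,"dz":0.0015,"ax":0,"ay":0,"az":0,"hand":1},{"dx":-0.0015,"dy":0,"dz":0.0015,"ax":0,"ay":0,"az":0,"hand":1},{"dx":-0.0015,"dy":0,"dz":0.0015,"ax":0,"ay":0,"az":0,"hand":1},{"dx":-0.0015,"dy":0,"dz":0.0012,"ax":0,"ay":0,"az":0,"hand":1},{"dx":0,"dy":0,"dz":0,"ax":0,"ay":0,"az":0,"hand":1}])

```text
time: 17.0
tcp_pos: [518.3, -92.1, 32.5]
ee_rot: [0.174, 0.076, 0.982, -0.014]
contact_force: [-1.8, 0.8, -0.2]
finger_gap: -0.0
grip_force: 0.7
```

```bash
python3 st.py
```

```text
t 17.0 tcp [518.3 -92.1  32.5] case -94.7 -0.1 F case [-1.9  0.5 -0.2] gap -0.0
tool axes in case (cols)
 [[-0.939  0.     0.343]
 [ 0.     1.    -0.   ]
 [-0.343 -0.    -0.939]] q [-0.37  0.16 -0.78  0.29  0.07 -0.2 ]
```

>>> servo_tool(moves=[{"dx":-0.001,"dy":0,"dz":0.0005,"ax":0,"ay":0,"az":0,"hand":1},{"dx":-0.001,"dy":0,"dz":0.0005,"ax":0,"ay":0,"az":0,"hand":1},{"dx":0,"dy":0,"dz":0,"ax":0,"ay":0,"az":0,"hand":1}])

```text
time: 17.3
tcp_pos: [520.5, -92.5, 32.6]
ee_rot: [0.174, 0.076, 0.982, -0.014]
contact_force: [0.4, 0.2, -1.5]
finger_gap: 0.001
grip_force: 0.1
```

```bash
python3 st.py|head -1
```

```text
t 17.3 tcp [520.5 -92.5  32.6] case -92.5 -0.2 F case [ 0.4  0.2 -1.5] gap 0.0
```

>>> servo_tool(moves=[{"dx":-0.001,"dy":0,"dz":0.0005,"ax":0,"ay":0,"az":0,"hand":1},{"dx":-0.001,"dy":0,"dz":0.0005,"ax":0,"ay":0,"az":0,"hand":1},{"dx":0,"dy":0,"dz":0,"ax":0,"ay":0,"az":0,"hand":1}])

```text
time: 17.6
tcp_pos: [522.3, -92.7, 32.1]
ee_rot: [0.174, 0.076, 0.982, -0.014]
contact_force: [-0.9, -0.4, -0.2]
finger_gap: -0.001
grip_force: 0.0
```

```bash
python3 st.py|head -1
```

```text
t 17.6 tcp [522.3 -92.7  32.1] case -90.7 -0.1 F case [-0.8 -0.5 -0.2] gap -0.0
```

>>> servo_tool(moves=[{"dx":-0.001,"dy":0,"dz":0.0003,"ax":0,"ay":0,"az":0,"hand":1},{"dx":-0.001,"dy":0,"dz":0.0003,"ax":0,"ay":0,"az":0,"hand":1},{"dx":0,"dy":0,"dz":0,"ax":0,"ay":0,"az":0,"hand":1}])

```text
time: 17.9
tcp_pos: [523.5, -92.8, 31.7]
ee_rot: [0.173, 0.076, 0.982, -0.014]
contact_force: [-1.1, 0.6, 0.8]
finger_gap: -0.001
grip_force: 0.5
```

```bash
python3 st.py|head -1
```

```text
t 17.9 tcp [523.5 -92.8  31.7] case -89.5 0.0 F case [-1.2  0.4  0.8] gap -0.0
```

>>> servo_tool(moves=[{"dx":-0.001,"dy":0,"dz":0.0003,"ax":0,"ay":0,"az":0,"hand":1},{"dx":-0.001,"dy":0,"dz":0.0003,"ax":0,"ay":0,"az":0,"hand":1},{"dx":0,"dy":0,"dz":0,"ax":0,"ay":0,"az":0,"hand":1}])

```text
time: 18.2
tcp_pos: [523.9, -92.7, 31.1]
ee_rot: [0.171, 0.077, 0.982, -0.013]
contact_force: [-6.7, 0.6, 3.9]
finger_gap: -0.0
grip_force: 3.5
```

```bash
python3 st.py|head -1
```

```text
t 18.2 tcp [523.9 -92.7  31.1] case -89.1 0.1 F case [-6.7 -0.5  3.9] gap -0.0
```

>>> servo_tool(moves=[{"dx":-0.001,"dy":0,"dz":0.0003,"ax":0,"ay":0,"az":0,"hand":1},{"dx":-0.001,"dy":0,"dz":0.0003,"ax":0,"ay":0,"az":0,"hand":1},{"dx":0,"dy":0,"dz":0,"ax":0,"ay":0,"az":0,"hand":1}])

```text
time: 18.5
tcp_pos: [524.1, -92.6, 30.4]
ee_rot: [0.17, 0.077, 0.982, -0.013]
contact_force: [-11.9, 1.4, 8.4]
finger_gap: -0.001
grip_force: 6.1
```

```bash
python3 st.py|head -1
```

```text
t 18.5 tcp [524.1 -92.6  30.4] case -88.9 0.3 F case [-12.   -0.4   8.4] gap -0.0
```

>>> servo_tool(moves=[{"dx":-0.0012,"dy":0,"dz":0,"ax":0,"ay":0,"az":0,"hand":1},{"dx":0,"dy":0,"dz":0,"ax":0,"ay":0,"az":0,"hand":1},{"dx":0,"dy":0,"dz":0,"ax":0,"ay":0,"az":0,"hand":1}])

```text
time: 18.8
tcp_pos: [524.2, -92.6, 30.4]
ee_rot: [0.169, 0.077, 0.983, -0.013]
contact_force: [-15.1, 0.7, 10.1]
finger_gap: 0.003
grip_force: 7.4
```

```bash
python3 st.py|head -1
```

```text
t 18.8 tcp [524.2 -92.6  30.4] case -88.8 0.3 F case [-15.   -1.6  10.1] gap 0.0
```

>>> servo_tool(moves=[{"dx":0,"dy":0,"dz":0,"ax":0,"ay":0,"az":0,"hand":1},{"dx":0,"dy":0,"dz":0,"ax":0,"ay":0,"az":0,"hand":1},{"dx":0,"dy":0,"dz":0,"ax":0,"ay":0,"az":0,"hand":1},{"dx":0,"dy":0,"dz":0,"ax":0,"ay":0,"az":0,"hand":1},{"dx":0,"dy":0,"dz":0,"ax":0,"ay":0,"az":0,"hand":1}])

```text
time: 19.3
tcp_pos: [524.2, -92.6, 30.4]
ee_rot: [0.169, 0.077, 0.983, -0.013]
contact_force: [-14.3, 0.1, 9.8]
finger_gap: -0.002
grip_force: 7.4
```

>>> servo_tool(moves=[{"dx":0.002,"dy":0,"dz":-0.001,"ax":0,"ay":0,"az":0,"hand":1},{"dx":0.004,"dy":0,"dz":-0.002,"ax":0,"ay":0,"az":0,"hand":1},{"dx":0.008,"dy":0,"dz":-0.005,"ax":0,"ay":0,"az":0,"hand":1},{"dx":0.015,"dy":0,"dz":-0.01,"ax":0,"ay":5,"az":0,"hand":1},{"dx":0.015,"dy":0,"dz":-0.02,"ax":0,"ay":5,"az":0,"hand":1},{"dx":0.01,"dy":0,"dz":-0.02,"ax":0,"ay":5,"az":0,"hand":1},{"dx":0,"dy":0,"dz":-0.03,"ax":0,"ay":4,"az":0,"hand":1},{"dx":0,"dy":0,"dz":-0.03,"ax":0,"ay":0,"az":0,"hand":1},{"dx":0,"dy":0,"dz":0,"ax":0,"ay":0,"az":0,"hand":1}])

```text
time: 20.2
tcp_pos: [463.6, -84.0, 137.0]
ee_rot: [0.013, 0.077, 0.997, -0.002]
contact_force: [1.2, -0.8, -0.2]
finger_gap: 0.004
grip_force: 0.0
```

```bash
python3 st.py|head -1;  python3 - <<'E'
from bench import viewer
from geo import *
import cv2
a=cv2.imread("pics/q_side.png"); b=viewer.read_camera("side")["color"]; r=cv2.imread("pics/r_side.png"); o=cv2.imread("pics/side0.png")
g=lambda i,s:cv2.cvtColor(i[s],cv2.COLOR_BGR2GRAY).astype(np.float32)
for u in (a,r):
  for s in (np.s_[190:262,300:330],np.s_[165:250,310:340],np.s_[260:290,295:370]):
    p,q=g(u,s),g(b,s); print(cv2.phaseCorrelate(p,q,cv2.createHanningWindow(p.shape[::-1],cv2.CV_32F)))
for s in (np.s_[280:320,280:316],np.s_[290:338,320:380]):
    p,q=g(o,s),g(b,s); print("bystander",cv2.phaseCorrelate(p,q,cv2.createHanningWindow(p.shape[::-1],cv2.CV_32F)))
c=b[175:255,265:345]; cv2.imwrite("pics/p7.png",cv2.resize(c,(600,600),interpolation=cv2.INTER_CUBIC))
# white plate px left of the case front
print("bright px near latch:",[(int(y)+175,int(x)+265) for y,x in np.argwhere(g(b,np.s_[175:255,265:345])>190)][:40])
E
```

```text
t 20.2 tcp [463.6 -84.  137. ] case -150.0 -0.6 F case [ 1.3 -0.6 -0.2] gap 0.0
((-0.5190032508857509, 1.114911357573483), 0.8768264991265756)
((-0.40273898527546415, 1.2082253438653439), 0.7478574865835684)
((0.5363475370050281, -0.10006429705677888), 0.9410267817179362)
((0.024408207304443152, 0.01472138058844763), 0.9292851885159811)
((-0.024660707903024104, -0.014194197635220007), 0.8825577760625769)
((0.5278651390794735, -0.13555883729670803), 0.9344086295233832)
bystander ((-0.11971165671883455, -0.11508919624194291), 0.9697239615850979)
bystander ((-0.005462850263032948, 0.03227116878388614), 0.9617702838447358)
bright px near latch: []
```

The lever bottomed on its buffer at about -0.03 rad, past dead centre, with 17–18 N held for over half a second. The lid stayed down after release, the jar and carton haven't moved, and the arm is clear. Handing in.

```bash
python3 -c "
from bench import ticket
print(ticket.sign_off())"
```

```text
the job is handed in; nothing more can be done
None
```

I shut and latched the case and handed the job in at about 20 s: the lid was seated at about 17 N, the loop hooked, and the lever pressed home at about 17–18 N. The lid angle came out at about 0.013 rad against the 0.014 limit, within image noise; the jar and carton had not moved, I did not check the marker, and sign-off returned no verdict.

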